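# Press the battery pack down and slide it home under the dock's leaf spring

## Robot

A 6-joint arm with a two-finger parallel gripper is mounted at the origin on the work surface. World frame = base frame: x ahead of the robot, y to its left, z up, the work surface at z = 0. Lengths are in mm, angles in rad, forces in N, time in s.
With the tool pointing down it reaches from about 350 to 1000 mm from the base axis. Payload 7.1 kg.
Tool frame: the origin (TCP) lies between the finger pads; the fingertips stand 19 mm ahead of it and the grasp point (between the pads) is the TCP; z points along the fingers, x is the direction in which the jaws open and shut, and the axes are right-handed (so a half turn about z gives the same grasp; the last joint's range is limited). The gripper opens to 85 mm and grips with 20 to 120 N. Pads are 22 mm wide; open, the fingers measure 114 mm over their backs; the gripper's body (76 mm by 85 mm) begins 54 mm behind the grasp point. The pads swing forward as they close: fully open they stand 13 mm farther back than shut.
Start: joints at [-1.298, 0.423, 1.63, -0, 1.089, -0.019], TCP at [179.816, -598.558, 250.319] pointing down, gripper open.
Joint ranges: [-3, 3], [-0.9, 2.11], [0.09, 2.58], [-1.31, 4.45], [0.11, 2.69], [-2.54, 2.54]. Speed limits (rad/s): [2.39, 2.39, 3.01, 3.14, 3.14, 3.14].

## Interface

Orientations are given as a 3x3 rotation matrix whose columns are the frame's x, y, z axes.
In Python, from workcell import robot gives the robot as it stands.
- The arm moves only by the shell command python3 -m handwheel 'ROWS'. ROWS is text: rows parted by semicolons, each of 7 numbers parted by spaces: the shift along the tool's x, y, z in units of 0.2 m (1.0 is 0.2 m), then the turn, a rotation vector about the tool's x, y, z in units of 60 degrees (1.0 is 60 degrees), then the closure, from 0 (fully open) to 1 (shut). In form: x y z ax ay az gripper; .... A call has 1 to 20 rows; each row is the pose to reach, as a shift and turn from the pose commanded when the call began, along the tool's axes at that moment; what a row does not reach only later rows make up. A row lasts 1/12 s, in which the tool goes at most 41.7 mm and 7.16 degrees, less where a joint would pass 70% of its speed; a pose out of reach is approached as far as the arm can. A call with a number of a shift or a turn outside -1 to 1 is refused whole. A call with a gripper value outside its range is refused whole. The fingers move at their own pace and stop on an object; the grip force is fixed at half the most. Time passes only in rows, so rows that repeat a pose let the fingers close. It gives the time, the measured TCP pose, the force and the opening at its end, in the units of the state.
- robot.sense(): the state, without advancing time (a new reading comes with each control period).
- robot.get_image(name): name is "side" or "top" or "wrist"; returns (picture, depth): 480x640x3 uint8, red, green, blue; 480x640 float32, mm along the optical axis (not along the pixel's ray), 0 where there is no reading.
- robot.camera_model(name): a dict with "fx", "fy", "cx", "cy" (pixels), "rvec" (rotation vector, rad) and "tvec" (3), from world to camera coordinates, as OpenCV has them; the wrist camera has in their place "tool_from_camera" (4x4, takes a point from camera to tool coordinates, whose origin is the TCP and whose axes are the tool frame's). Camera axes: x right, y down, z forward; pixel columns grow to the right and rows downward; lengths in mm; the calibration is good to about 2 mm. A picture is of the moment at which its call begins: read the wrist's pose just before it. camera_model takes no time and is no camera call.
- robot.finish_job(): hands the job in, once; it reports no verdict.
Trained networks look in the newest picture that a camera, given by its name, has taken for a name from the list of things; names that differ only in an ending like _2 or _b are one class to them, and where a whole thing is asked for, a point or a joint stands for the part that bears it (a point fixed in the world has none). Each returns a list of dicts, best first, with "score" (0 to 1); they miss things now and then, are a little off and sometimes report something else, mostly with a low value. They report only what shows in the picture. A call takes as long as a camera call. They do not tell look-alikes from the thing itself.
- robot.masks_of(camera, thing): "region" (480x640 bool, what is visible of it) and "xy" ([column, row] in pixels, amid what is visible of it).
The state is a dict: "time": time; "joint_pos": joint angles; "dq": joint speeds; "joint_torque": joint torques, N m; "tool_pos": TCP position; "tcp_rot": TCP orientation; "wrist_force": force on the tool from outside, world axes, zero at the start; "moment": the same for the moment, N m; "width": finger opening in mm.
Only numpy, scipy, OpenCV 4.12 (cv2) and the standard library are available. Lean on these libraries where they do the work, as an engineer would, in place of code of your own. Each camera call takes 0.05 s, during which the arm holds its last target. There are 200 camera calls.

## Task

Slide the battery pack fully home into its charging dock: with closed fingertips on its rear pad press it down hard against the sprung floor, so that its nose clears the underside of the crossbar, and push it along the channel, under the leaf spring, until its nose meets the end stop; then let go and move clear. Do not grip, lift or tip up the pack, and leave the screwdriver, jar, mug and clamp block around the dock where they are.

Things in the scene. Friction and masses are not known exactly. Their poses are not given: they have to be found in the camera images.
- dock: Dark green charging dock, fixed, 260 x 110 mm. Origin on the table under its middle; x runs along the channel in the sliding direction (to the end stop), z up. Channel 68 mm wide (inner faces y = +-34 mm), side walls 34 mm high. With the pack home its centre is at x = 50 mm.
- crossbar (a point): Middle of the underside of the dock's steel crossbar, 40 mm above the table, at dock x = 61 mm. The bar is 12 mm long in x and 12 mm high (bolt heads at its ends reach 55 mm above the table). From it the steel leaf spring slopes down towards +x; its rolled tip is 44 mm beyond this point, underside 34 mm above the table when free.
- end_stop (a point): Foot of the end stop's inner face at dock x = 115 mm, on the channel's centre line, at table height. The stop is an upright wall across the channel, 45 mm high, that the pack's nose meets when home.
- bed (a joint): The dock's sprung aluminium floor; stays level. 0 = up (top 20 mm above the table: resting pack's top at 44 mm, its nose would run into the crossbar), 0.008 = fully down (pack's top at 36 mm, clear of the bar by 4 mm). Pressed through the pack it starts to sink at about 7 N, is fully down at about 13 N. Let go, it rises and holds the pack up against the crossbar and leaf.
- leaf (a joint): Deflection angle of the leaf spring (rad): 0 = free, grows as the pack lifts its tip; about 0.03 to 0.15 with the pack beneath it. It presses on the pack's top with about 3 to 5 N.
- pack_center (a point): Centre of the loose battery pack: grey plastic box 130 long x 64 wide x 24 mm high, about 0.32 kg, lying in the channel with 2 mm play each side. x along its length to the nose (towards the end stop), z up. A cross rib stands on its top at x = -14 to -6 mm, 44 mm wide, 8 mm high. It slides easily on floor and crossbar; fingertips grip it better.
- pack_press (a point): Middle of the black rubber thumb pad on the pack's top, behind the rib (the side away from the crossbar), 39 mm behind the pack's centre. The free flat area for pressing is 51 mm long (from the pack's rear end to the rib) and 64 mm wide. Fingertips that press here and move forward meet the rib's rear face 25 mm ahead of this point.
- screwdriver: Loose screwdriver lying beside the dock, 170 mm long: leave alone.
- jar: Loose closed jar, 56 mm across, 65 mm high, origin under its centre: leave alone.
- mug: Loose white mug, 76 mm across, 85 mm high, origin under its centre: leave alone.
- clamp: Loose dark green half-clamp block, 100 x 56 x 48 mm, origin under its centre: leave alone.
Not all that is in view belongs to the job. There is more than one size of the part that bears pack_center; the job needs the larger.

How it is judged (in metres and radians):
On the way, in this order (a step that is already met when the one before it is completed fails the run):
1. the fingers press the pack down on the sprung floor before it is home (contact force between the fingers and pack above 4 N and value of joint bed above 0.004 m and x of pack_center in the frame of dock below 0.03 m), for 0.1 s.
2. the pack's nose is under the leaf spring and lifts it (x of pack_center in the frame of dock above 0.035 m and value of joint leaf above 0.015 rad), for 0.1 s.
At the end, for the whole second after the job is handed in: The pack's nose is within 4 mm of the end stop, the pack lies flat (within 0.06 rad) in the channel, held down under the crossbar with the leaf spring bearing on it, and is at rest (x of pack_center in the frame of dock between 0.046 and 0.054 m and y of pack_center in the frame of dock between -0.005 and 0.005 m and height (world z) of pack_center below 0.03 m and angle between pack_center's own z axis and vertical below 0.06 rad and value of joint leaf above 0.05 rad and linear speed of pack below 0.01 m/s); the robot touches nothing.
It fails at once if the pack is lifted off the sprung floor (height (world z) of pack_center above 0.042 m).
It fails at once if the pack is tipped up (angle between pack_center's own z axis and vertical above 0.25 rad).
It fails at once if a bystander is moved (distance of any of screwdriver, jar, mug, clamp from where it was at the start of the episode above 0.03 m).
It also fails if it takes over 38 s, if anything falls off the work surface, if the arm or the gripper's body presses on something with over 40 N, if the wrist force passes 120 N, or if a joint passes its speed limit or range.

## Working session

There is one attempt and no reset: what is moved stays moved. The work goes in short steps, Python scripts to look and compute and a shell command to move; the robot and the scene stay as the last step left them, time stands still between calls to the robot, and variables do not carry over. Pictures are saved under pics/ and viewed, about 8 in all and at most 12, crops included, and the job is handed in when it is done.

```bash
ls; mkdir -p pics
cat > h.py <<'E'
import numpy as np, cv2
from workcell import robot
def pts(cam, depth, mask=None):
    m=robot.camera_model(cam)
    v,u=np.nonzero((depth>0) if mask is None else (mask&(depth>0)))
    z=depth[v,u]
    c=np.stack([(u-m['cx'])/m['fx']*z,(v-m['cy'])/m['fy']*z,z],1)
    if 'rvec' in m:
        R=cv2.Rodrigues(np.array(m['rvec'],float))[0]
        return (c-np.array(m['tvec']).ravel())@R
    s=robot.sense(); T=np.array(m['tool_from_camera'])
    t=c@T[:3,:3].T+T[:3,3]
    return t@np.array(s['tcp_rot']).T+np.array(s['tool_pos'])
E
python3 - <<'E'
from h import *
s=robot.sense(); print(s['time'],s['tool_pos'],np.round(s['tcp_rot'],3),s['width'])
for cam in ['top','side']:
    im,d=robot.get_image(cam); cv2.imwrite(f'pics/{cam}0.png',im[:,:,::-1])
    for th in ['dock','pack_center','screwdriver','jar','mug','clamp']:
        for r in robot.masks_of(cam,th)[:3]:
            p=pts(cam,d,r['region']); 
            if len(p)==0: continue
            q=p[:,:2].astype(np.float32); rr=cv2.minAreaRect(q)
            print(cam,th,round(r['score'],2),np.round(r['xy']),len(p),'med',np.round(np.median(p,0)),'z95',np.round(np.percentile(p[:,2],95)),np.round(rr[0]),np.round(rr[1]),round(rr[2],1))
E
```

```text
pics
0.0 [ 179.68547033 -598.06345901  249.54397155] [[ 0.288 -0.958 -0.   ]
 [-0.958 -0.288  0.001]
 [-0.002 -0.    -1.   ]] 85.64312383880564
top dock 0.86 [315. 215.] 5402 med [601.  31.  21.] z95 52.0 [577.  42.] [113. 268.] 64.4
top pack_center 0.94 [297. 249.] 2416 med [551.  55.  45.] z95 49.0 [552.  55.] [ 64. 129.] 64.6
top pack_center 0.57 [283. 359.] 1320 med [350.  74.  18.] z95 22.0 [347.  75.] [98. 49.] 15.0
top screwdriver 0.68 [342. 312.] 758 med [435. -31.  23.] z95 28.0 [467. -41.] [ 29. 171.] 73.2
top jar 0.74 [402. 210.] 824 med [ 624. -137.   65.] z95 68.0 [ 626. -141.] [58. 52.] 39.9
top clamp 0.93 [216. 232.] 1859 med [576. 202.  46.] z95 51.0 [579. 211.] [ 71. 107.] 76.0
side dock 0.98 [292. 276.] 5488 med [566.  70.  21.] z95 51.0 [599.  26.] [123. 321.] 63.2
side dock 0.32 [326. 295.] 634 med [486.  81.  21.] z95 22.0 [561.  53.] [ 66. 196.] 64.9
side pack_center 0.84 [416. 335.] 2119 med [346.  83.  17.] z95 20.0 [351.  68.] [93. 66.] 14.4
side pack_center 0.7 [307. 265.] 2790 med [538.  65.  45.] z95 48.0 [564.  50.] [ 70. 170.] 64.5
side pack_center 0.2 [201. 249.] 3344 med [695. 143.  56.] z95 85.0 [714. 132.] [102.  77.] 20.5
side screwdriver 0.58 [397. 269.] 1006 med [435. -25.  19.] z95 26.0 [470. -54.] [ 45. 181.] 68.9
side jar 0.66 [336. 198.] 1105 med [ 621. -126.   41.] z95 67.0 [ 662. -181.] [ 56. 163.] 38.7
side jar 0.55 [309. 264.] 2683 med [538.  65.  45.] z95 49.0 [552.  56.] [ 66. 134.] 64.1
side mug 0.88 [201. 248.] 3468 med [695. 143.  56.] z95 85.0 [764. 101.] [124. 204.] 45.6
side clamp 0.7 [233. 318.] 3548 med [576. 214.  35.] z95 50.0 [599. 186.] [ 87. 155.] 76.8
```

View pics/top0.png

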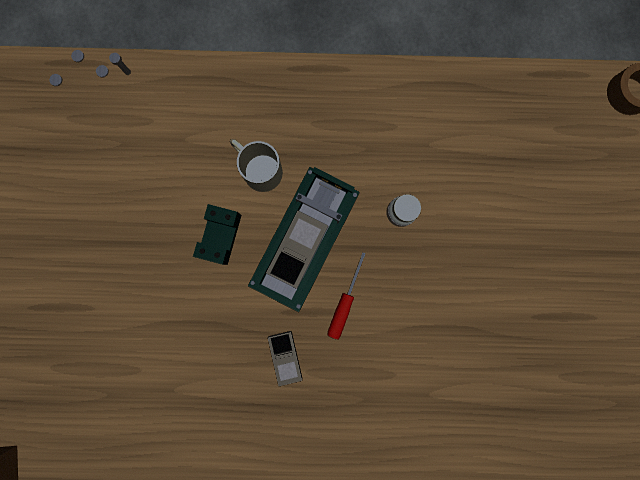

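View pics/side0.png

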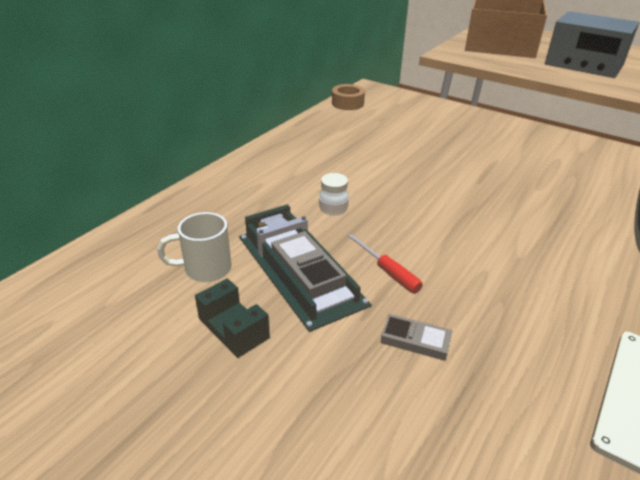

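The top view shows the dock running up and to the right: pad at about (289,267), crossbar at (320,205), stop at (330,175). The small look-alike pack lies outside the dock at (284,358). The side view agrees. Measured dock yaw is about -25.6°, pack centre about (552,55), and pack top z about 45, which matches the expected 44. I'll move above the pad with the fingers shut.

```bash
R='-0.91 -0.86 0 0 0 0 1'
python3 -m handwheel '-0.91 -0.86 0 0 0 0 1;-0.91 -0.86 0 0 0 0 1;-0.91 -0.86 0 0 0 0 1;-0.91 -0.86 0 0 0 0 1;-0.91 -0.86 0 0 0 0 1;-0.91 -0.86 0 0 0 0 1;-0.91 -0.86 0 0 0 0 1;-0.91 -0.86 0 0 0 0 1;-0.91 -0.86 0 0 0 0 1'
python3 -m handwheel '-0.91 -0.86 0 0 0 0 1;-0.91 -0.86 0 0 0 0 1;-0.91 -0.86 0 0 0 0 1;-0.91 -0.86 0 0 0 0 1;-0.91 -0.86 0 0 0 0 1;-0.91 -0.86 0 0 0 0 1;-0.91 -0.86 0 0 0 0 1;-0.91 -0.86 0 0 0 0 1;-0.91 -0.86 0 0 0 0 1'
python3 -m handwheel '-0.91 -0.86 0 0 0 0.705 1;-0.91 -0.86 0 0 0 0.705 1;-0.91 -0.86 0 0 0 0.705 1;-0.91 -0.86 0 0 0 0.705 1;-0.91 -0.86 0 0 0 0.705 1;-0.91 -0.86 0 0 0 0.705 1;-0.91 -0.86 0 0 0 0.705 1;-0.91 -0.86 0 0 0 0.705 1;-0.91 -0.86 0 0 0 0.705 1;-0.91 -0.86 0 0 0 0.705 1'
python3 - <<'E'
from h import *
s=robot.sense(); print(s['time'],s['tool_pos'],np.round(s['tcp_rot'],3),s['width'],s['wrist_force'])
im,d=robot.get_image('wrist'); cv2.imwrite('pics/w1.png',im[:,:,::-1])
for th in ['dock','pack_center','pack_press','crossbar']:
    for r in robot.masks_of('wrist',th)[:2]:
        p=pts('wrist',d,r['region'])
        if len(p)==0: continue
        a=p[np.abs(p[:,2]-np.median(p[:,2]))<5]
        rr=cv2.minAreaRect(a[:,:2].astype(np.float32))
        print(th,round(r['score'],2),np.round(r['xy']),len(p),'med',np.round(np.median(p,0),1),np.round(rr[0],1),np.round(rr[1]),round(rr[2],1))
E
```

```text
time: 1.45
tool_pos: [292.6, -375.2, 250.7]
tcp_rot: [[0.289, -0.957, 0.001], [-0.957, -0.289, -0.001], [0.001, -0.0, -1.0]]
wrist_force: [-0.8, -1.7, -0.1]
width: 0.2
time: 2.2
tool_pos: [404.8, -152.0, 250.3]
tcp_rot: [[0.287, -0.958, -0.0], [-0.958, -0.287, -0.0], [0.0, 0.0, -1.0]]
wrist_force: [-0.7, 0.3, 0.2]
width: 0.2
time: 3.03
tool_pos: [516.8, 70.7, 249.9]
tcp_rot: [[-0.433, -0.901, -0.001], [-0.901, 0.433, -0.001], [0.001, 0.001, -1.0]]
wrist_force: [-1.0, 0.0, 0.7]
width: 0.0
3.0333 [516.7767077   70.71902039 249.8839512 ] [[-0.433 -0.901 -0.001]
 [-0.901  0.433 -0.001]
 [ 0.001  0.001 -1.   ]] 0.04846047676308082 [-1.03548403  0.04557029  0.71234019]
pack_center 0.88 [380. 333.] 1123 med [377.6  70.   18.2] [373.   71.6] [49. 28.] 14.2
pack_center 0.58 [318. 170.] 11244 med [557.4  53.4  45.4] [552.2  55.2] [ 64. 130.] 64.4
pack_press 0.84 [377. 331.] 1156 med [378.2  69.9  18.3] [373.1  71.9] [49. 28.] 14.2
pack_press 0.74 [316. 174.] 11059 med [557.4  53.7  45.5] [552.2  55.5] [ 64. 130.] 64.4
crossbar 0.79 [324.  81.] 20705 med [621.3  26.6  22.8] [576.2  43.6] [ 89. 230.] 64.1
```

```bash
python3 -m handwheel '-0.007 -0.025 0.2 0 0 0 1;-0.007 -0.025 0.4 0 0 0 1;-0.007 -0.025 0.6 0 0 0 1;-0.007 -0.025 0.75 0 0 0 1;-0.007 -0.025 0.85 0 0 0 1;-0.007 -0.025 0.89 0 0 0 1;-0.007 -0.025 0.89 0 0 0 1;-0.007 -0.025 0.89 0 0 0 1'
python3 -m handwheel '0 0 0.01 0 0 0 1;0 0 0.02 0 0 0 1;0 0 0.03 0 0 0 1;0 0 0.04 0 0 0 1;0 0 0.05 0 0 0 1;0 0 0.06 0 0 0 1;0 0 0.06 0 0 0 1;0 0 0.06 0 0 0 1'
python3 - <<'E'
from h import *
im,d=robot.get_image('side'); cv2.imwrite('pics/s2.png',cv2.resize(im[180:340,200:420,::-1],None,fx=3,fy=3))
E
```

```text
time: 3.95
tool_pos: [522.5, 71.7, 72.9]
tcp_rot: [[-0.432, -0.902, 0.0], [-0.902, 0.432, 0.0], [-0.0, -0.0, -1.0]]
wrist_force: [0.4, 0.8, -0.2]
width: -0.0
time: 4.62
tool_pos: [522.4, 72.0, 60.8]
tcp_rot: [[-0.432, -0.902, 0.001], [-0.902, 0.432, 0.0], [-0.0, -0.001, -1.0]]
wrist_force: [-1.5, -0.2, 7.6]
width: 0.0
```

View pics/s2.png

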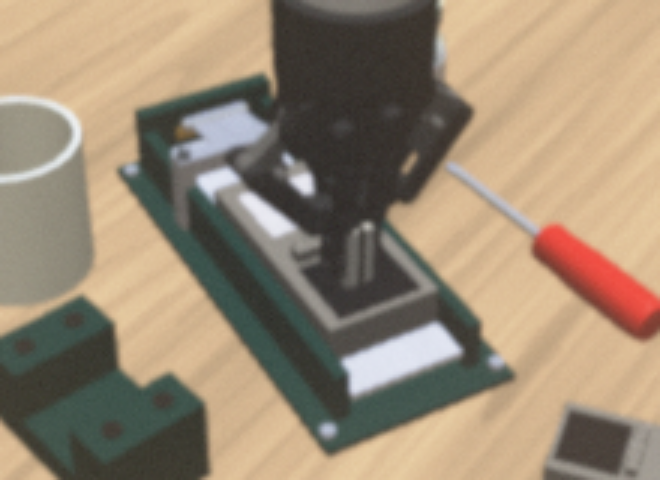

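The crop shows the shut fingertips on the black pad behind the rib, and the contact force has begun at 7.6 N. Next I press harder.

```bash
python3 -m handwheel '0 0 0.01 0 0 0 1;0 0 0.02 0 0 0 1;0 0 0.03 0 0 0 1;0 0 0.035 0 0 0 1;0 0 0.035 0 0 0 1;0 0 0.035 0 0 0 1'
python3 -m handwheel '0 0 0.004 0 0 0 1;0 0 0.008 0 0 0 1;0 0 0.008 0 0 0 1;0 0 0.008 0 0 0 1'
```

```text
time: 5.17
tool_pos: [522.5, 72.0, 54.9]
tcp_rot: [[-0.432, -0.902, 0.001], [-0.902, 0.432, 0.0], [-0.001, -0.001, -1.0]]
wrist_force: [-5.1, 0.0, 20.5]
width: -0.4
time: 5.5
tool_pos: [522.5, 72.1, 54.7]
tcp_rot: [[-0.432, -0.902, 0.001], [-0.902, 0.432, 0.0], [-0.001, -0.001, -1.0]]
wrist_force: [-9.0, -0.1, 37.1]
width: -0.3
```

```bash
python3 -m handwheel '0 -0.02 -0.003 0 0 0 1;0 -0.04 -0.003 0 0 0 1;0 -0.06 -0.003 0 0 0 1;0 -0.08 -0.003 0 0 0 1;0 -0.1 -0.003 0 0 0 1;0 -0.12 -0.003 0 0 0 1;0 -0.14 -0.003 0 0 0 1;0 -0.16 -0.003 0 0 0 1;0 -0.16 -0.003 0 0 0 1;0 -0.16 -0.003 0 0 0 1'
python3 - <<'E'
from h import *
im,d=robot.get_image('side'); cv2.imwrite('pics/s3.png',cv2.resize(im[180:340,200:420,::-1],None,fx=3,fy=3))
E
```

```text
time: 6.33
tool_pos: [552.5, 58.5, 54.9]
tcp_rot: [[-0.432, -0.902, 0.003], [-0.902, 0.432, 0.001], [-0.002, -0.003, -1.0]]
wrist_force: [-4.7, 1.1, 26.5]
width: -0.1
```

View pics/s3.png

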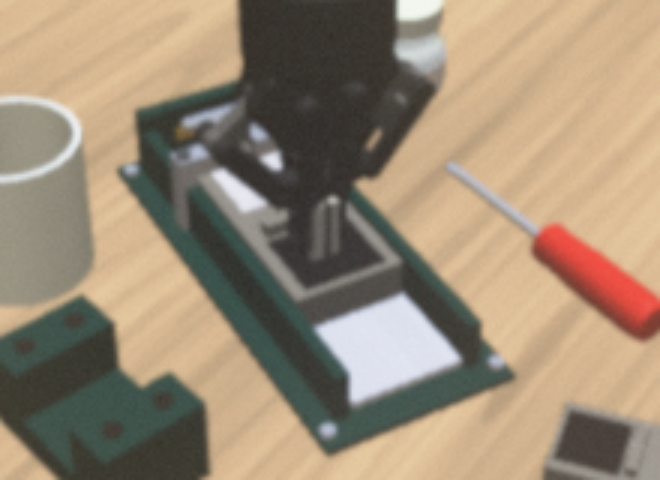

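The pack moves with the fingers and its nose is under the crossbar. I'll keep pushing towards the stop.

```bash
python3 -m handwheel '0 -0.02 0 0 0 0 1;0 -0.04 0 0 0 0 1;0 -0.06 0 0 0 0 1;0 -0.08 0 0 0 0 1;0 -0.1 0 0 0 0 1;0 -0.12 0 0 0 0 1;0 -0.14 0 0 0 0 1;0 -0.16 0 0 0 0 1;0 -0.18 0 0 0 0 1;0 -0.2 0 0 0 0 1;0 -0.2 0 0 0 0 1'
python3 -m handwheel '0 -0.01 0 0 0 0 1;0 -0.02 0 0 0 0 1;0 -0.02 0 0 0 0 1'
python3 - <<'E'
from h import *
for cam in ['top','side']:
    im,d=robot.get_image(cam); cv2.imwrite(f'pics/{cam}4.png',cv2.resize(im[150:310,200:420,::-1],None,fx=3,fy=3))
E
```

```text
time: 7.3
tool_pos: [588.1, 41.2, 54.9]
tcp_rot: [[-0.432, -0.902, 0.002], [-0.902, 0.432, 0.001], [-0.001, -0.001, -1.0]]
wrist_force: [-6.9, 1.7, 25.2]
width: 0.1
time: 7.55
tool_pos: [591.2, 39.7, 54.9]
tcp_rot: [[-0.432, -0.902, 0.001], [-0.902, 0.432, 0.001], [-0.001, -0.001, -1.0]]
wrist_force: [-7.9, 2.4, 25.7]
width: 0.1
```

View pics/side4.png

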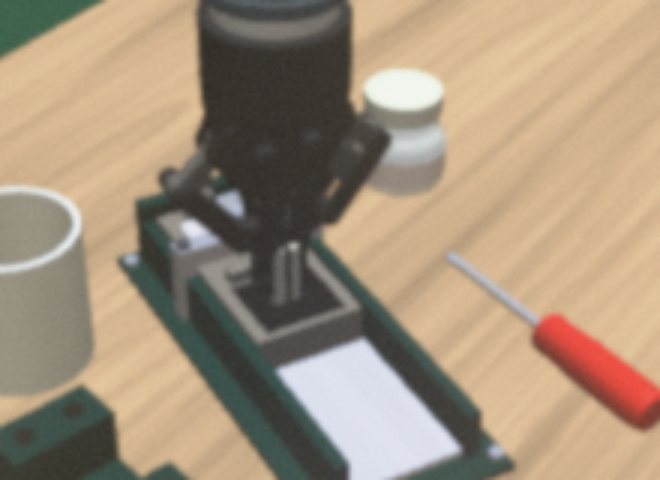

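Travel so far is 76 mm of about 78, and there is no stop reaction yet. I'll go on in small steps.

```bash
python3 -m handwheel '0 -0.005 0 0 0 0 1;0 -0.01 0 0 0 0 1;0 -0.01 0 0 0 0 1;0 -0.01 0 0 0 0 1'
python3 -m handwheel '0 -0.005 0 0 0 0 1;0 -0.01 0 0 0 0 1;0 -0.01 0 0 0 0 1;0 -0.01 0 0 0 0 1'
python3 - <<'E'
from h import *
im,d=robot.get_image('wrist'); cv2.imwrite('pics/w5.png',im[:,:,::-1])
E
```

```text
time: 7.98
tool_pos: [592.1, 39.2, 54.9]
tcp_rot: [[-0.432, -0.902, -0.0], [-0.902, 0.432, 0.001], [-0.001, 0.001, -1.0]]
wrist_force: [-10.1, 4.7, 28.7]
width: -0.1
time: 8.32
tool_pos: [594.1, 38.3, 54.9]
tcp_rot: [[-0.432, -0.902, -0.0], [-0.902, 0.432, 0.001], [-0.001, 0.0, -1.0]]
wrist_force: [-9.8, 4.1, 27.3]
width: 0.2
```

View pics/w5.png

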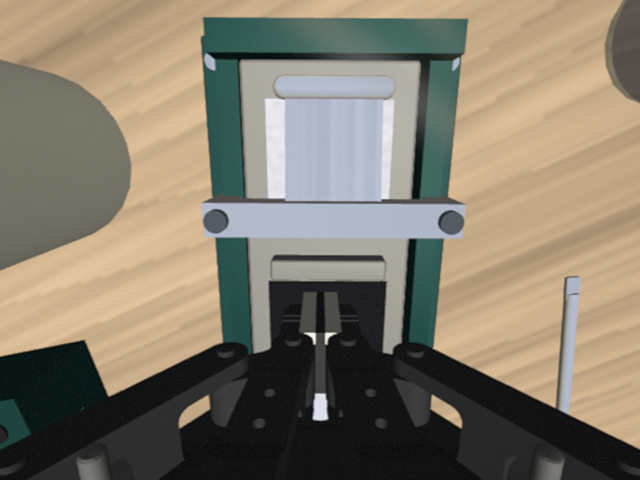

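The wrist view shows the nose (row 60) at the foot of the stop wall's inner face, under the leaf. The friction force has levelled off, which suggests the fingers are now slipping. I'll check the gap with depth.

```bash
cat > gap.py <<'E'
from h import *
im,d=robot.get_image('wrist')
f=np.array([.902,-.432]);l=np.array([.432,.902])
p=pts('wrist',d); v,u=np.nonzero(d>0)
for c in (255,290,345,400):
    k=(u==c)&(v<285)&(v>15); q=p[k]; x=(q[:,:2]-[576.7,42.7])@f
    o=np.argsort(v[k]); x=x[o];z=q[o,2];r=v[k][o]
    j=[i for i in range(1,len(z)) if abs(z[i]-z[i-1])>2.5]
    print(c,[(int(r[i]),round(float(x[i-1]),1),round(float(z[i-1])),round(float(x[i]),1),round(float(z[i]))) for i in j])
E
python3 gap.py
```

```text
255 [(18, 136.8, 1, 123.6, 46), (56, 113.7, 42, 114.1, 39), (198, 65.6, 37, 65.7, 40), (199, 65.7, 40, 65.7, 43), (201, 65.7, 45, 65.8, 49), (203, 65.7, 51, 65.8, 53), (238, 54.0, 53, 49.4, 36)]
290 [(18, 137.0, 0, 123.7, 45), (58, 113.6, 39, 113.9, 37), (75, 108.7, 37, 107.6, 42), (174, 75.4, 47, 74.8, 44), (183, 72.4, 48, 71.8, 46), (184, 71.8, 46, 71.7, 48), (203, 65.6, 49, 65.8, 53), (238, 53.9, 53, 49.1, 36), (280, 35.5, 45, 31.8, 37)]
345 [(18, 136.5, 2, 123.6, 46), (56, 113.5, 43, 113.7, 40), (75, 108.8, 36, 107.5, 42), (202, 65.5, 47, 65.7, 50), (238, 53.9, 53, 49.2, 36), (257, 42.5, 38, 43.0, 41), (280, 35.7, 46, 31.0, 34)]
400 [(18, 137.0, 0, 123.8, 45), (30, 120.0, 47, 120.4, 45), (56, 113.5, 44, 113.5, 41), (93, 103.1, 35, 102.4, 37), (199, 65.2, 37, 65.6, 43), (201, 65.5, 44, 65.5, 47), (202, 65.5, 47, 65.6, 50), (238, 53.7, 52, 49.3, 37)]
```

Correcting for the crossbar's known position, the rib's rear face is at about 36.7 mm (home is 36), so the pack is home. I'll lift straight up.

```bash
python3 -m handwheel '0 0 -0.01 0 0 0 1;0 0 -0.02 0 0 0 1;0 0 -0.04 0 0 0 1;0 0 -0.07 0 0 0 1;0 0 -0.12 0 0 0 1;0 0 -0.2 0 0 0 1;0 0 -0.3 0 0 0 1;0 0 -0.4 0 0 0 1;0 0 -0.5 0 0 0 1;0 0 -0.5 0 0 0 1;0 0 -0.5 0 0 0 1'
python3 - <<'E'
from h import *
im,d=robot.get_image('wrist'); cv2.imwrite('pics/w6.png',im[:,:,::-1])
for r in robot.masks_of('wrist','pack_center')[:2]:
    p=pts('wrist',d,r['region']); print(r['score'],np.median(p,0))
f=np.array([.902,-.432])
p=pts('wrist',d); v,u=np.nonzero(d>0)
for c in (290,345):
    k=(u==c)&(v>15)&(v<330); q=p[k]; x=(q[:,:2]-[576.7,42.7])@f;z=q[:,2];r=v[k]
    print(c,[(int(r[i]),round(float(x[i-1]),1),round(float(z[i-1])),round(float(x[i]),1),round(float(z[i]))) for i in range(1,len(z)) if abs(z[i]-z[i-1])>2.5])
im,d=robot.get_image('top')
for th in ['screwdriver','jar','clamp','mug']:
    for r in robot.masks_of('top',th)[:1]: print(th,np.round(np.median(pts('top',d,r['region']),0)))
E
```

```text
time: 9.33
tool_pos: [595.0, 37.3, 153.9]
tcp_rot: [[-0.432, -0.902, 0.003], [-0.902, 0.432, 0.0], [-0.001, -0.003, -1.0]]
wrist_force: [0.3, -0.0, -0.6]
width: 0.0
0.64 [607.41733036  27.1799865   39.0890104 ]
290 [(24, 162.4, -3, 161.1, 0), (77, 129.8, -2, 122.2, 43), (78, 122.2, 43, 121.2, 46), (79, 121.2, 46, 121.1, 43), (96, 112.3, 45, 112.2, 41), (146, 84.4, 38, 83.8, 40), (179, 64.5, 40, 64.2, 43), (180, 64.2, 43, 64.1, 49), (201, 52.4, 52, 49.9, 38), (216, 40.7, 38, 41.1, 44), (229, 34.3, 48, 31.4, 38), (230, 31.4, 38, 31.3, 40), (299, -16.8, 39, -27.8, 15), (304, -30.8, 16, 24.5, 141), (317, 23.5, 149, 24.7, 153)]
345 [(24, 161.4, 0, 161.6, -2), (77, 129.7, -1, 122.2, 42), (78, 122.2, 42, 121.2, 45), (96, 112.3, 44, 112.1, 41), (97, 112.1, 41, 112.0, 38), (106, 107.4, 39, 106.3, 44), (181, 63.9, 47, 63.7, 51), (201, 52.2, 50, 49.9, 39), (217, 40.7, 42, 41.0, 46), (230, 33.3, 46, 30.8, 38), (256, 14.0, 39, 14.2, 42), (300, -18.0, 38, -28.7, 15), (304, -30.7, 16, 24.6, 141)]
screwdriver [558.  71.  17.]
jar [ 626. -137.   65.]
clamp [574. 219.  48.]
mug [568.  35.  41.]
```

View pics/w6.png

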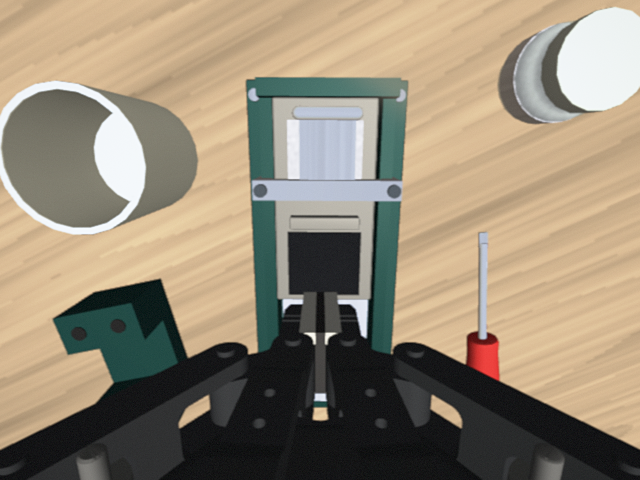

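The wrist view shows the pack under the bar and leaf with its nose at the stop (row 97) and the tool clear. Referenced to the bar, its rear end is at -14.8 mm (home is -15) and its top is about 39 mm above the table.

```bash
python3 -c "
from workcell import robot
print(robot.finish_job())"
```

```text
the job is handed in; nothing more can be done
None
```

I pressed the battery pack down through its rear pad at about 25–37 N and pushed it about 77 mm along the channel, under the crossbar and leaf, until its nose met the stop. I then lifted straight clear and handed the job in at about 9.5 s; no verdict was reported.

**Last checks:**
- **Position:** using the crossbar as reference, the pack's rear end was at -14.8 mm (home is -15) and the rib's rear face at about 36.5 mm (home is 36). That puts the centre within about 1 mm of home.
- **Height:** the pack's top was about 39 mm above the table, so its centre was about 27 mm. It looked flat, with the leaf lying on it.
- **Contact:** the wrist force was about zero and the fingers were about 100 mm above the pack.

**Not settled:**
- The raw wrist depth readings along the channel were off by 1–3 mm, so I corrected them against the crossbar.
- In the final top view, the networks reported the screwdriver and mug in the wrong places, both on the dock and pack area. The wrist picture shows all four bystanders standing around the dock with nothing disturbed. The jar measured unmoved. The clamp's reading shifted because part of it was hidden; the tool never went near it.
- I did not measure the leaf angle directly.

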